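# Hold the hidden bolt head behind the pump bracket

### The arm

A 6-joint arm with a two-finger parallel gripper is mounted at the origin on the work surface. World frame = base frame: x ahead of the robot, y to its left, z up, the work surface at z = 0. Lengths are in m, angles in rad, forces in N, time in s.
With the tool pointing down it reaches from about 0.275 to 0.825 m from the base axis. Payload 4.9 kg.
Tool frame: the origin (TCP) lies midway between the tips of the shut fingers; the grasp point (between the pads) lies 19 mm behind it (hold_point_z is the distance from the TCP to the grasp point, in m); x points along the fingers, y is the direction in which the jaws open and shut, and the axes are right-handed (so a half turn about x gives the same grasp; the last joint's range is limited). The gripper opens to 85 mm and grips with 20 to 120 N. Pads are 22 mm wide; open, the fingers measure 114 mm over their backs; the gripper's body (76 mm by 85 mm) begins 54 mm behind the grasp point. The pads swing forward as they close: fully open they stand 13 mm farther back than shut.
Start: joints at [-1.423, 0.326, -0.193, 1.052, 0, 1.437], TCP at [0.153, -0.528, 0.231] pointing down, gripper open.
Joint ranges: [-2.65, 2.65], [-0.97, 1.79], [-1.3, 1.35], [-1.93, 2.1], [-1.47, 1.37], [-3.14, 3.14]. Speed limits (rad/s): [2.57, 2.57, 3.14, 3.14, 3.14, 3.14].

### API

Orientations are given as a unit quaternion [x, y, z, w].
In Python, from plant import read_state, read_camera, close_job, hold_point_z gives the robot as it stands.
- The arm moves only by the tool apply_moves, never from a script. Its argument "moves" is a list of rows, each an object with "jaw": the finger opening in cm, from 0 to 8.54; "dp": the shift along the tool's x, y, z in cm, a list of three; "dr": the turn, a rotation vector about the tool's x, y, z in degrees, a list of three. In form: [{"jaw": jaw, "dp": [dx, dy, dz], "dr": [rx, ry, rz]}, ...]. A call has 1 to 10 rows; each row shifts and turns the commanded pose from where the row before left it, along the tool's axes as they then stand; what a row does not reach is not made up. A row lasts 1/12 s, in which the tool goes at most 41.7 mm and 7.16 degrees, less where a joint would pass 70% of its speed; a pose out of reach is approached as far as the arm can. A call with a gripper value outside its range is refused whole. The fingers move at their own pace and stop on an object; "squeeze" is the grip in N (left out, the last holds). Time passes only in rows, so rows that do not move let the fingers close. It gives the time, the measured TCP pose, the force and the opening at its end, in the units of the state.
- read_state(): the state, without advancing time (a new reading comes with each control period).
- read_camera(name): name is "scene" or "top"; returns a dict with "img" (480x640x3 uint8, red, green, blue), "fx", "fy", "cx", "cy" (pixels), "xyz" and "attitude" of the camera in the world. Camera axes: x right, y up, looking along -z (the intrinsics and any distortion apply to the point x, -y, -z); pixel columns grow to the right and rows downward; lengths in m; the calibration is good to about 2 mm. A picture is of the moment at which its call begins. There is no depth.
- close_job(): hands the job in, once; it reports no verdict.
The state is a dict: "time": time; "joint_positions": joint angles; "joint_velocities": joint speeds; "tau": joint torques, N m; "eef_pos": TCP position; "orientation": TCP orientation; "wrist_force": force on the tool from outside, world axes, zero at the start; "torque": the same for the moment, N m; "finger_gap": finger opening in m.
Only numpy, scipy, OpenCV 4.12 (cv2) and the standard library are available. Lean on these libraries where they do the work, as an engineer would, in place of code of your own. Each camera call takes 0.05 s, during which the arm holds its last target. There are 200 camera calls.

### The job

I am about to tighten the nut on the front of the vacuum pump's bracket, which clamps the catch-bottle holder, and the bolt would spin. Reach down into the gap between the bracket and the pump head, grip the bolt's hex head firmly across two opposite flats, draw the bolt all the way home so that its head sits hard against the back of the bracket, and keep holding it there so that it cannot turn: finish with the head still in your grip. Leave the glass bottle, tube rack and spanner beside the pump where they are.

Things in the scene. Friction and masses are not known exactly. Their poses are not given: they have to be found in the camera images.
- pump: Bench vacuum pump, fixed. Origin at bench level under the middle of the REAR face of its steel bracket plate; +x from the bracket towards the blue pump head, +y along the bracket, +z up. In mm here: grey base plate x -130..170, y -90..170, top z 18; bottle-holder ring in front (radius 47, centre x -92, top z 57). Behind the bracket the gap, x 0..46, is open at the top and both ends.
- bracket_top (a point): Middle of the top edge of the upright steel bracket plate, 100 mm above the bench. Same axes as the pump. The plate is 6 mm thick (3 either way along x), 110 mm wide (55 either way along y), and stands on the base plate.
- pump_head_top (a point): Centre of the top of the blue pump head, a block 80 mm (x) by 90 mm (y), top 95 mm above the bench, 46 mm behind the bracket. Axes as the pump. At its +y side a motor of radius 36, 118 long, same height, and before it a switch box (pump frame x 11..57, y 115..155, top z 53); at its -y side a gauge, top z 80 (pump frame x 48..107, y -92..-43).
- bolt_head (a point): Centre of the M12 bolt's hex head in the gap behind the bracket, 75 mm above the bench, 25 below the bracket's top edge. 19 mm across flats, 22 across corners, 8 thick (4 either way along x). Turns with the bolt: +x along the bolt away from the bracket, +y square to a flat (the opposite one faces -y, the rest lie at 60 degrees), so jaws closing along this y meet two flats.
- bolt_travel (a joint): How far the bolt stands back from home, in m: 0 = head hard against the rear face of the bracket, up to 0.014 = drawn back into the gap. Starts at 0.006 to 0.012. It slides with about 2 N of friction and stays where it is left. The nut moves with it.
- bolt_turn (a joint): Turn of the bolt about the pump's +x axis, in rad; 0 = two flats upright, facing the pump's +y and -y. Starts within 0.2 of 0. The nut is only started on the thread, so the bolt turns easily (0.03 N m of friction).
- catch_bottle: Bystander: clear glass bottle with an orange cap, radius 40, 160 mm tall, standing to the left of the pump; origin at the centre of its foot.
- tube_rack: Bystander: yellow tube rack, 200 x 85 x 28 mm, to the right of the pump beyond the spanner; origin at the centre of its underside, long side along its x.
- spanner: Bystander: steel spanner, 190 mm long, lying flat on the bench along the right-hand edge of the pump's base plate; origin at its middle, long side along its x.

How it is judged:
By the outcome, as a careful person would: the job done as asked, in the order asked, and still so for the second after the job is handed in, while the arm keeps its last pose, push and grip.
It also fails if it takes over 32 s, if anything falls off the work surface, if the arm or the gripper's body presses on something with over 40 N, if the wrist force passes 120 N, or if a joint passes its speed limit or range.

## Working session

There is one attempt and no reset: what is moved stays moved. The work goes in short steps, Python scripts to look and compute and a tool call to move; the robot and the scene stay as the last step left them, time stands still between calls to the robot, and variables do not carry over. Pictures are saved under pics/ and viewed, about 8 in all and at most 12, crops included, and the job is handed in when it is done.

Besides the shell and the picture viewer there is one more tool, called after ">>>" by a JSON object that holds its "method" and its "body". apply_moves: Moves the arm, as the interface text tells. Its arguments: {"type":"object","properties":{"moves":{"type":"array"},"squeeze":{"type":"number"}},"required":["moves"]}

```bash
mkdir -p pics; cat > h.py <<'E'
import numpy as np, cv2
from scipy.spatial.transform import Rotation as R
from plant import read_state, read_camera, close_job, hold_point_z
def ray(c,u,v):
    d=np.array([(u-c['cx'])/c['fx'],-(v-c['cy'])/c['fy'],-1.0])
    return np.array(c['xyz']),R.from_quat(c['attitude']).apply(d)
def onz(c,u,v,z):
    o,d=ray(c,u,v); return o+d*(z-o[2])/d[2]
def proj(c,p):
    q=R.from_quat(c['attitude']).inv().apply(np.array(p)-np.array(c['xyz']))
    return np.array([c['cx']+c['fx']*q[0]/-q[2], c['cy']-c['fy']*q[1]/-q[2]])
def tri(c1,p1,c2,p2):
    o1,d1=ray(c1,*p1);o2,d2=ray(c2,*p2)
    t=np.linalg.lstsq(np.c_[d1,-d2],o2-o1,rcond=None)[0]
    a=o1+t[0]*d1;b=o2+t[1]*d2
    return (a+b)/2,np.linalg.norm(a-b)
E
python3 - <<'E'
from h import *
print(hold_point_z, read_state())
for n in('scene','top'):
    c=read_camera(n); cv2.imwrite(f'pics/{n}0.png',c['img'][:,:,::-1]); print({k:v for k,v in c.items() if k!='img'})
E
```

```text
0.0187 {'time': 0.0, 'joint_positions': array([-1.42318374e+00,  3.26959695e-01, -1.93584931e-01,  1.05199046e+00,
       -5.90209896e-06,  1.43661923e+00]), 'joint_velocities': array([ 0.000474  ,  0.00039125, -0.00072056, -0.00043526, -0.00077907,
        0.00087707]), 'tau': array([ 1.88581842e-03, -4.43399084e+01,  2.62438613e+01,  1.54879567e-02,
       -1.70591729e-04,  1.39106966e-06]), 'eef_pos': array([ 0.1528767 , -0.52772295,  0.23049282]), 'orientation': array([-0.70009339, -0.09991308,  0.70010582, -0.09868365]), 'wrist_force': array([ 0.098903  , -0.62525144, -0.43974987]), 'torque': array([-0.04484981, -0.00559034, -0.00947326]), 'finger_gap': 0.08553659248788674}
{'fx': 570.1242031465378, 'fy': 570.1242031465378, 'cx': 319.4892850283919, 'cy': 241.62160384293858, 'xyz': array([ 1.34619406, -0.3698007 ,  0.98056524]), 'attitude': array([0.31204184, 0.19051822, 0.49020056, 0.79122444])}
{'fx': 577.5120060712667, 'fy': 577.5120060712667, 'cx': 310.80711647335517, 'cy': 250.4970312136721, 'xyz': array([0.47024802, 0.00502072, 1.18061341]), 'attitude': array([-0.04338142,  0.04866649,  0.71122632, -0.69993339])}
```

View pics/scene0.png

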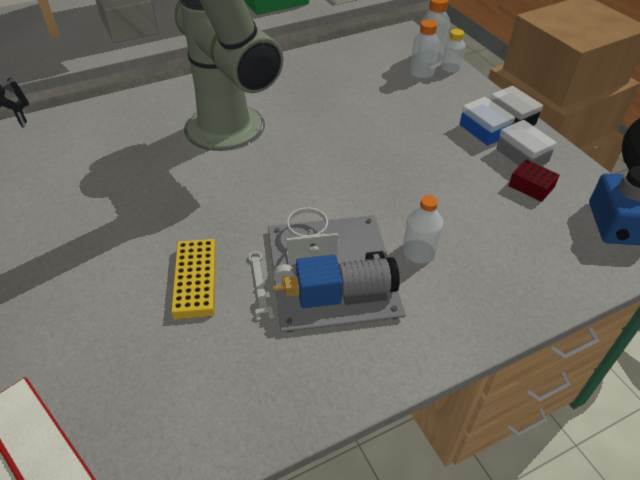

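View pics/top0.png

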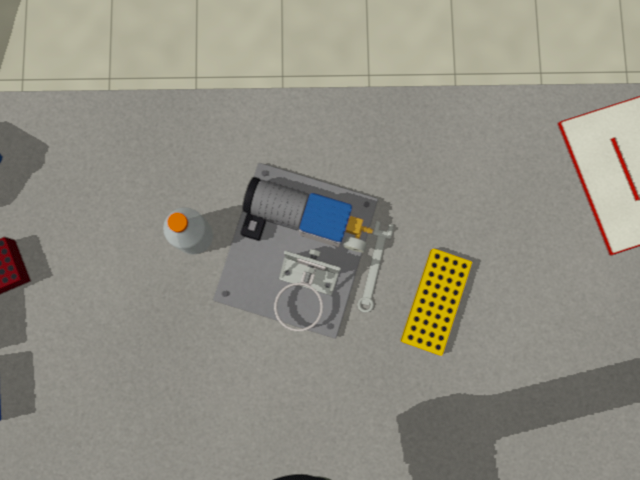

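The scene view shows the pump near (325,275), with the bracket at (312,245) and the blue head at (320,280). In the top view the bracket is near (310,268), the blue head at (326,217), and the bolt should be near (315,255). The bottle, spanner and rack are clear of the gap. Next I'll zoom in on the bracket.

```bash
python3 - <<'E'
import cv2,numpy as np
a=cv2.imread('pics/scene0.png')[205:315,265:365]; b=cv2.imread('pics/top0.png')[185:295,260:360]
cv2.imwrite('pics/crop0.png',cv2.resize(np.hstack([a,b]),None,fx=4,fy=4,interpolation=cv2.INTER_CUBIC))
E
```

```text
(no output)
```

View pics/crop0.png

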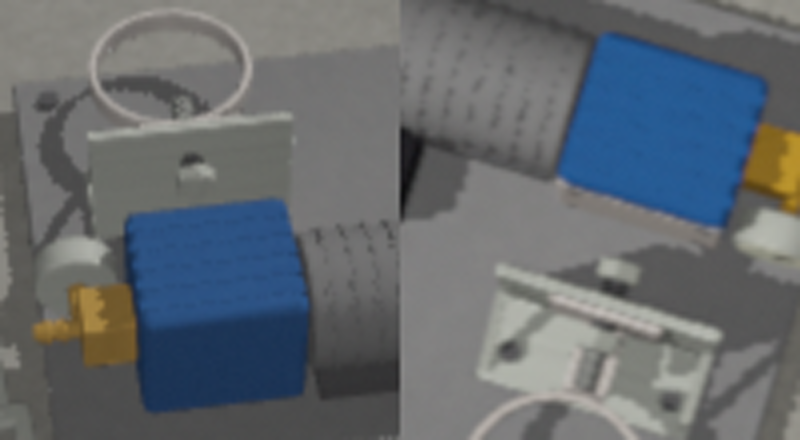

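```bash
cat > m.py <<'E'
from h import *
s=read_camera('scene');t=read_camera('top')
# bracket top-edge ends (mid thickness), picked
L=tri(s,(338,234.5),t,(284.6,252.3)); Rr=tri(s,(288,238.5),t,(339.3,268.3)); print('edge tri',L,Rr)
l=onz(t,284.6,252.3,.1);r=onz(t,339.3,268.3,.1);d=l-r
print('top@.1',l,r,np.linalg.norm(d),np.degrees(np.arctan2(d[1],d[0]))-90)
ls=onz(s,338,234.5,.1);rs=onz(s,288,238.5,.1);d=ls-rs
print('scene@.1',ls,rs,np.linalg.norm(d),np.degrees(np.arctan2(d[1],d[0]))-90)
hsv=cv2.cvtColor(t['img'],cv2.COLOR_RGB2HSV)
m=cv2.inRange(hsv,(100,120,60),(125,255,255));m[:, :250]=0;m[:,400:]=0
k=max(cv2.findContours(m,0,2)[0],key=cv2.contourArea)
b=cv2.boxPoints(cv2.minAreaRect(k));P=np.array([onz(t,*q,.095) for q in b])
e=[P[i]-P[i-1] for i in range(4)]
print('blue',P[:,:2].round(4).tolist(),P.mean(0),[(np.linalg.norm(x).round(4),np.degrees(np.arctan2(x[1],x[0])).round(1)) for x in e])
h=onz(t,314.5,252.,.084);print('bolt top(top view)',h)
print('bolt tri', tri(s,(265+199/4,205+172/4),t,(260+219/4,185+267/4)))
E
python3 m.py
```

```text
edge tri (array([0.61009261, 0.04599907, 0.09419567]), np.float64(0.0012050477665033672)) (array([ 0.5774812 , -0.05677542,  0.09905637]), np.float64(0.0011556347419414258))
top@.1 [0.60909328 0.04523397 0.1       ] [ 0.57716231 -0.05725309  0.1       ] 0.10734609868023533 -17.304997996222426
scene@.1 [0.6151152  0.04384411 0.1       ] [ 0.57853736 -0.05658243  0.1       ] 0.10688043998328868 -20.012881883078663
blue [[0.6539, 0.0192], [0.7267, -0.0037], [0.7, -0.0852], [0.6276, -0.0616]] [ 0.67708977 -0.03283495  0.095     ] [(np.float64(0.085), np.float64(72.0)), (np.float64(0.0763), np.float64(-17.5)), (np.float64(0.0858), np.float64(-108.1)), (np.float64(0.0762), np.float64(161.9))]
bolt top(top view) [ 0.61083519 -0.01139962  0.084     ]
bolt tri (array([ 0.61209979, -0.01105702,  0.08089918]), np.float64(0.0019194655852200146))
```

```bash
cat > g.py <<'E'
from h import *
import sys
YAW=np.radians(-17.8); B=np.array([0.5935,-0.006,0.0])  # plate mid-thickness
X=np.array([np.cos(YAW),np.sin(YAW),0]);Y=np.array([-np.sin(YAW),np.cos(YAW),0])
def pumpf(p): d=np.array(p)-B; return np.array([d@X*1000-3,d@Y*1000,p[2]*1000])
def go(px,py,z):  # pump frame mm target for TCP
    st=read_state();r=R.from_quat(st['orientation']);M=r.as_matrix()
    T=B+X*(px+3)/1000+Y*py/1000;T[2]=z/1000
    s=np.sign(M[:,1]@Y) or 1
    G=np.c_[[0,0,-1],s*Y,np.cross([0,0,-1],s*Y)]
    print('t',round(st['time'],2),'tcp pump',pumpf(st['eef_pos']).round(1),'gap',round(st['finger_gap']*1000,1),'F',np.array(st['wrist_force']).round(1),'pumpFx',(np.array(st['wrist_force'])@X).round(1),(np.array(st['wrist_force'])@Y).round(1),'tq',np.array(st['torque']).round(2))
    print('tool axes in pump',np.c_[X,Y,[0,0,1]].T.dot(M).round(3).tolist())
    print('dr deg',np.degrees((r.inv()*R.from_matrix(G)).as_rotvec()).round(2),'dp cm now',(M.T@(T-st['eef_pos'])*100).round(2),'dp cm after turn',(G.T@(T-st['eef_pos'])*100).round(2),'q',np.array(st['joint_positions']).round(2))
if __name__=='__main__': go(*map(float,sys.argv[1:4]))
E
python3 g.py 20 0 150
```

```text
t 0.2 tcp pump [-262.9 -631.7  230.8] gap 85.4 F [-0.2  0.9  0.1] pumpFx -0.5 0.8 tq [ 0.   -0.    0.06]
tool axes in pump [[-0.0, 0.558, -0.83], [0.001, -0.83, -0.558], [-1.0, -0.001, -0.0]]
dr deg [3.394e+01 1.000e-02 6.000e-02] dp cm now [  8.13 -36.6  -58.74] dp cm after turn [  8.08 -63.17 -28.29] q [-1.42  0.33 -0.19  1.05  0.    1.44]
```

>>> {"method": "apply_moves", "body": {"moves": [{"jaw": 5, "dp": [0, -1.8, -2.9], "dr": [0, 0, 0]}, {"jaw": 5, "dp": [0, -1.8, -2.9], "dr": [0, 0, 0]}, {"jaw": 5, "dp": [0, -1.8, -2.9], "dr": [0, 0, 0]}, {"jaw": 5, "dp": [0, -1.8, -2.9], "dr": [0, 0, 0]}], "squeeze": 60}}

```text
time: 0.53
eef_pos: [0.2449, -0.4256, 0.231]
orientation: [0.7, 0.099, -0.7, 0.099]
wrist_force: [0.4, 0.0, 0.5]
finger_gap: 0.0495
```

```bash
python3 g.py 20 0 150
```

```text
t 0.53 tcp pump [-206.6 -506.1  231. ] gap 49.5 F [0.4 0.  0.5] pumpFx 0.4 0.2 tq [ 0.01 -0.06  0.02]
tool axes in pump [[-0.0, 0.558, -0.83], [0.0, -0.83, -0.558], [-1.0, -0.0, -0.0]]
dr deg [3.389e+01 0.000e+00 3.000e-02] dp cm now [  8.12 -29.38 -47.03] dp cm after turn [  8.1  -50.61 -22.66] q [-1.2   0.22 -0.34  1.01  0.    1.66]
```

>>> {"method": "apply_moves", "body": {"moves": [{"jaw": 5, "dp": [0, 0, 0], "dr": [-7, 0, 0]}, {"jaw": 5, "dp": [0, 0, 0], "dr": [-7, 0, 0]}, {"jaw": 5, "dp": [0, 0, 0], "dr": [-7, 0, 0]}, {"jaw": 5, "dp": [0, 0, 0], "dr": [-7, 0, 0]}, {"jaw": 5, "dp": [0, 0, 0], "dr": [-7, 0, 0]}, {"jaw": 5, "dp": [0, 0, 0], "dr": [-7, 0, 0]}, {"jaw": 5, "dp": [0, 0, 0], "dr": [-7, 0, 0]}, {"jaw": 5, "dp": [0, 0, 0], "dr": [-7, 0, 0]}, {"jaw": 5, "dp": [0, 0, 0], "dr": [-7, 0, 0]}, {"jaw": 5, "dp": [0, 0, 0], "dr": [-7, 0, 0]}]}}

```text
time: 1.37
eef_pos: [0.2443, -0.4267, 0.2311]
orientation: [0.515, 0.485, -0.515, 0.484]
wrist_force: [1.6, -0.7, -1.0]
finger_gap: 0.0503
```

>>> {"method": "apply_moves", "body": {"moves": [{"jaw": 5, "dp": [0, 0, 0], "dr": [-7, 0, 0]}, {"jaw": 5, "dp": [0, 0, 0], "dr": [-7, 0, 0]}, {"jaw": 5, "dp": [0, 0, 0], "dr": [-7, 0, 0]}, {"jaw": 5, "dp": [0, 0, 0], "dr": [-7, 0, 0]}, {"jaw": 5, "dp": [0, 0, 0], "dr": [-7, 0, 0]}, {"jaw": 5, "dp": [0, 0, 0], "dr": [-7, 0, 0]}, {"jaw": 5, "dp": [0, 0, 0], "dr": [-7, 0, 0]}, {"jaw": 5, "dp": [0, 0, 0], "dr": [-7, 0, 0]}, {"jaw": 5, "dp": [0, 0, 0], "dr": [-7, 0, 0]}, {"jaw": 5, "dp": [0, 0, 0], "dr": [-7, 0, 0]}]}}

```text
time: 2.2
eef_pos: [0.2443, -0.4267, 0.2311]
orientation: [0.144, 0.692, -0.144, 0.692]
wrist_force: [-0.4, -0.6, 0.4]
finger_gap: 0.05
```

```bash
python3 g.py 20 0 150
```

```text
t 2.2 tcp pump [-206.9 -507.3  231.1] gap 50.0 F [-0.4 -0.6  0.4] pumpFx -0.2 -0.7 tq [-0.04 -0.02  0.  ]
tool axes in pump [[-0.0, 0.099, 0.995], [0.0, 0.995, -0.099], [-1.0, 0.0, -0.0]]
dr deg [-5.71 -0.01 -0.02] dp cm now [ 8.12 52.74 17.53] dp cm after turn [ 8.11 50.73 22.69] q [-1.2   0.22 -0.34  1.01  0.   -0.79]
```

>>> {"method": "apply_moves", "body": {"moves": [{"jaw": 5, "dp": [0, 0, 0], "dr": [-5.7, 0, 0]}, {"jaw": 5, "dp": [0, 3.38, 1.51], "dr": [0, 0, 0]}, {"jaw": 5, "dp": [0, 3.38, 1.51], "dr": [0, 0, 0]}, {"jaw": 5, "dp": [0, 3.38, 1.51], "dr": [0, 0, 0]}, {"jaw": 5, "dp": [0, 3.38, 1.51], "dr": [0, 0, 0]}, {"jaw": 5, "dp": [0, 3.38, 1.51], "dr": [0, 0, 0]}, {"jaw": 5, "dp": [0, 3.38, 1.51], "dr": [0, 0, 0]}, {"jaw": 5, "dp": [0, 3.38, 1.51], "dr": [0, 0, 0]}]}}

```text
time: 2.87
eef_pos: [0.4194, -0.2335, 0.2313]
orientation: [0.112, 0.698, -0.112, 0.698]
wrist_force: [1.4, -0.3, -1.0]
finger_gap: 0.0499
```

>>> {"method": "apply_moves", "body": {"moves": [{"jaw": 5, "dp": [0, 3.38, 1.51], "dr": [0, 0, 0]}, {"jaw": 5, "dp": [0, 3.38, 1.51], "dr": [0, 0, 0]}, {"jaw": 5, "dp": [0, 3.38, 1.51], "dr": [0, 0, 0]}, {"jaw": 5, "dp": [0, 3.38, 1.51], "dr": [0, 0, 0]}, {"jaw": 5, "dp": [0, 3.38, 1.51], "dr": [0, 0, 0]}, {"jaw": 5, "dp": [0, 3.38, 1.51], "dr": [0, 0, 0]}, {"jaw": 5, "dp": [0, 2, 1], "dr": [0, 0, 0]}, {"jaw": 5, "dp": [0, 1, 0.5], "dr": [0, 0, 0]}, {"jaw": 5, "dp": [0, 0, 0], "dr": [0, 0, 0]}]}}

```text
time: 3.62
eef_pos: [0.5924, -0.045, 0.2307]
orientation: [0.111, 0.698, -0.11, 0.698]
wrist_force: [0.3, 0.8, -0.2]
finger_gap: 0.0499
```

```bash
python3 g.py 20 0 150; python3 - <<'E'
from h import *
c=read_camera('scene')['img'][130:330,200:400,::-1]; t=read_camera('top')['img'][150:350,200:400,::-1]
cv2.imwrite('pics/c1.png',cv2.resize(np.hstack([c,t]),None,fx=2,fy=2,interpolation=cv2.INTER_CUBIC))
E
```

```text
t 3.62 tcp pump [  7.9 -37.5 230.7] gap 49.9 F [ 0.3  0.8 -0.2] pumpFx 0.0 0.8 tq [ 0.01  0.01 -0.02]
tool axes in pump [[-0.0, 0.003, 1.0], [0.0, 1.0, -0.003], [-1.0, 0.0, -0.0]]
dr deg [-0.19 -0.01 -0.01] dp cm now [8.07 3.75 1.2 ] dp cm after turn [8.07 3.75 1.21] q [-0.2   0.41 -0.07  1.09  0.    0.11]
```

View pics/c1.png

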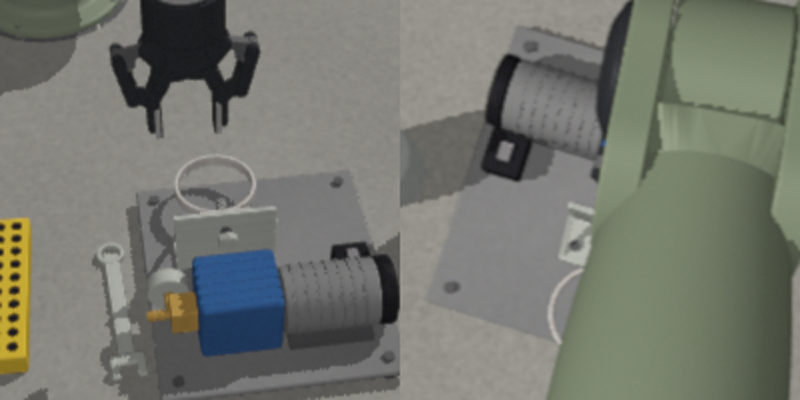

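In the left half (scene view) the fingers hang open above and short of the bracket, with tips near (155,133) and (220,128). In the right half the arm blocks the top view. I'll move over the gap.

>>> {"method": "apply_moves", "body": {"moves": [{"jaw": 5, "dp": [0, 1.9, 0.85], "dr": [0, 0, 0]}, {"jaw": 5, "dp": [0, 1.85, 0.8], "dr": [0, 0, 0]}, {"jaw": 5, "dp": [3, 0, 0], "dr": [0, 0, 0]}, {"jaw": 5, "dp": [3, 0, 0], "dr": [0, 0, 0]}, {"jaw": 5, "dp": [2.5, 0, 0], "dr": [0, 0, 0]}, {"jaw": 5, "dp": [1, 0, 0], "dr": [0, 0, 0]}, {"jaw": 5, "dp": [0, 0, 0], "dr": [0, 0, 0]}, {"jaw": 5, "dp": [0, 0, 0], "dr": [0, 0, 0]}]}}

```text
time: 4.38
eef_pos: [0.6184, -0.0173, 0.1369]
orientation: [0.112, 0.698, -0.112, 0.698]
wrist_force: [0.0, 0.1, 1.1]
finger_gap: 0.05
```

```bash
python3 g.py 24.5 0 54; python3 - <<'E'
from h import *
from g import pumpf
c=read_camera('scene'); print(c['xyz'],c['attitude'],'tcp px',proj(c,read_state()['eef_pos']))
cv2.imwrite('pics/c2.png',cv2.resize(c['img'][160:310,230:380,::-1],None,fx=4,fy=4,interpolation=cv2.INTER_CUBIC))
E
```

```text
t 4.38 tcp pump [ 24.2  -3.1 136.9] gap 50.0 F [0.  0.1 1.1] pumpFx -0.0 0.1 tq [-0.04 -0.01 -0.02]
tool axes in pump [[-0.0, 0.008, 1.0], [-0.0, 1.0, -0.008], [-1.0, -0.0, -0.0]]
dr deg [-0.45 -0.01  0.01] dp cm now [8.29 0.32 0.03] dp cm after turn [8.29 0.31 0.03] q [-0.15  0.52 -0.14  0.91 -0.    0.17]
[ 1.34619406 -0.3698007   0.98056524] [0.31204184 0.19051822 0.49020056 0.79122444] tcp px [313.12268901 232.65549031]
```

View pics/c2.png

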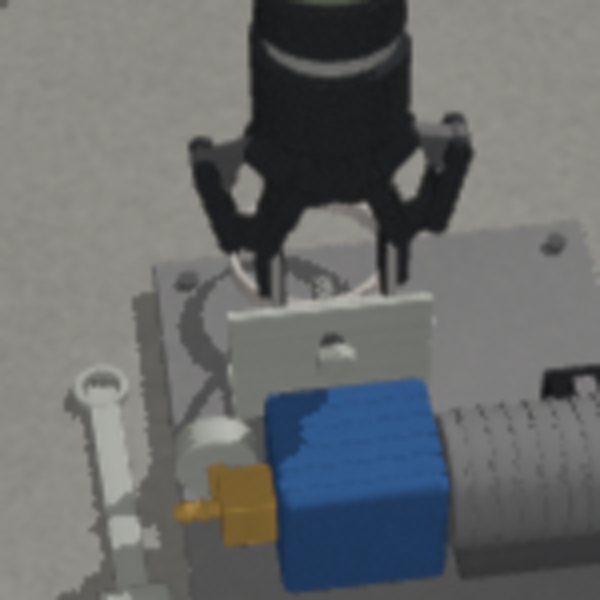

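The fingertips (crop (272,303) and (390,295)) straddle the bolt head at (337,350), clear of the plate and the blue head. I'll centre sideways and go down.

>>> {"method": "apply_moves", "body": {"moves": [{"jaw": 5, "dp": [0, 0.3, 0], "dr": [-0.45, 0, 0]}, {"jaw": 5, "dp": [0, 0, 0.03], "dr": [0, 0, 0]}, {"jaw": 5, "dp": [2, 0, 0], "dr": [0, 0, 0]}, {"jaw": 5, "dp": [2, 0, 0], "dr": [0, 0, 0]}, {"jaw": 4.5, "dp": [1.5, 0, 0], "dr": [0, 0, 0]}, {"jaw": 4.5, "dp": [1.5, 0, 0], "dr": [0, 0, 0]}, {"jaw": 4, "dp": [1, 0, 0], "dr": [0, 0, 0]}, {"jaw": 4, "dp": [0.3, 0, 0], "dr": [0, 0, 0]}, {"jaw": 3.5, "dp": [0, 0, 0], "dr": [0, 0, 0]}, {"jaw": 3.5, "dp": [0, 0, 0], "dr": [0, 0, 0]}]}}

```text
time: 5.27
eef_pos: [0.6207, -0.0135, 0.0541]
orientation: [0.109, 0.698, -0.109, 0.699]
wrist_force: [-0.9, 0.2, 0.4]
finger_gap: 0.0351
```

```bash
python3 g.py 24.5 0 54; python3 - <<'E'
from h import *
from g import *
c=read_camera('scene'); 
P=lambda x,y,z:(proj(c,B+X*(x+3)/1000+Y*y/1000+np.array([0,0,z/1000]))-[265,190])*6
print('bolt head expected crop px',P(15,0,84),P(19,0,84),'plate corners',P(0,55,100),P(0,-55,100),'head front edge',P(46,45,95),P(46,-45,95))
cv2.imwrite('pics/c3.png',cv2.resize(c['img'][190:290,265:365,::-1],None,fx=6,fy=6,interpolation=cv2.INTER_CUBIC))
E
```

```text
t 5.27 tcp pump [25.1  1.2 54.1] gap 35.1 F [-0.9  0.2  0.4] pumpFx -0.9 -0.1 tq [0.03 0.01 0.06]
tool axes in pump [[0.001, -0.002, 1.0], [0.0, 1.0, 0.002], [-1.0, 0.0, 0.001]]
dr deg [ 0.1   0.07 -0.01] dp cm now [ 0.01 -0.12 -0.07] dp cm after turn [ 0.01 -0.12 -0.06] q [-0.14  0.61 -0.22  0.74  0.    0.17]
bolt head expected crop px [292.83886301 339.9603678 ] [294.47998066 348.2151068 ] plate corners [439.44087808 262.00505719] [132.19399194 295.3389075 ] head front edge [433.73254496 369.62178166] [176.72253703 398.37551018]
```

View pics/c3.png

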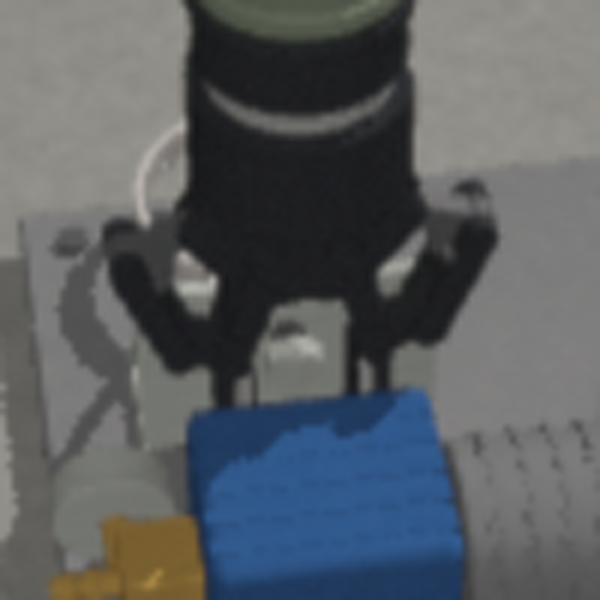

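The bolt head (crop (300,345)) is centred between the inner finger faces (258 and 350), and the plate corners match my projection to about 1 px. I'll close gently.

>>> {"method": "apply_moves", "body": {"moves": [{"jaw": 2.5, "dp": [0, 0, 0], "dr": [0, 0, 0]}, {"jaw": 2.2, "dp": [0, 0, 0], "dr": [0, 0, 0]}, {"jaw": 2, "dp": [0, 0, 0], "dr": [0, 0, 0]}, {"jaw": 1.5, "dp": [0, 0, 0], "dr": [0, 0, 0]}, {"jaw": 1.5, "dp": [0, 0, 0], "dr": [0, 0, 0]}, {"jaw": 1.5, "dp": [0, 0, 0], "dr": [0, 0, 0]}, {"jaw": 1.5, "dp": [0, 0, 0], "dr": [0, 0, 0]}], "squeeze": 30}}

```text
time: 5.9
eef_pos: [0.6204, -0.0144, 0.0542]
orientation: [0.108, 0.698, -0.11, 0.699]
wrist_force: [-1.5, -3.6, 6.3]
finger_gap: 0.018
```

```bash
python3 g.py 24.5 0 54
```

```text
t 5.9 tcp pump [25.2  0.3 54.2] gap 18.0 F [-1.5 -3.6  6.3] pumpFx -0.4 -3.9 tq [-0.65  0.4   0.04]
tool axes in pump [[0.002, -0.001, 1.0], [-0.001, 1.0, 0.001], [-1.0, -0.001, 0.002]]
dr deg [0.07 0.09 0.08] dp cm now [ 0.02 -0.03 -0.07] dp cm after turn [ 0.02 -0.03 -0.07] q [-0.14  0.61 -0.22  0.74 -0.    0.17]
```

>>> {"method": "apply_moves", "body": {"moves": [{"jaw": 1.5, "dp": [0, -0.05, 0], "dr": [0, 0, 0]}, {"jaw": 1.5, "dp": [0, -0.05, 0], "dr": [0, 0, 0]}, {"jaw": 1.5, "dp": [0, 0, 0], "dr": [0, 0, 0]}, {"jaw": 1.5, "dp": [0, 0, 0], "dr": [0, 0, 0]}], "squeeze": 30}}

```text
time: 6.23
eef_pos: [0.6204, -0.0144, 0.0542]
orientation: [0.109, 0.698, -0.109, 0.699]
wrist_force: [0.1, -1.3, 5.2]
finger_gap: 0.0179
```

```bash
python3 g.py 24.5 0 54; python3 - <<'E'
from h import *
c=read_camera('scene')
cv2.imwrite('pics/c4.png',cv2.resize(c['img'][215:275,285:345,::-1],None,fx=10,fy=10,interpolation=cv2.INTER_CUBIC))
E
```

```text
t 6.23 tcp pump [25.2  0.2 54.2] gap 17.9 F [ 0.1 -1.3  5.2] pumpFx 0.5 -1.2 tq [-0.27  0.21  0.01]
tool axes in pump [[0.001, -0.002, 1.0], [0.001, 1.0, 0.002], [-1.0, 0.001, 0.002]]
dr deg [ 0.09  0.09 -0.04] dp cm now [ 0.02 -0.02 -0.07] dp cm after turn [ 0.02 -0.02 -0.07] q [-0.14  0.61 -0.22  0.74  0.    0.17]
```

View pics/c4.png

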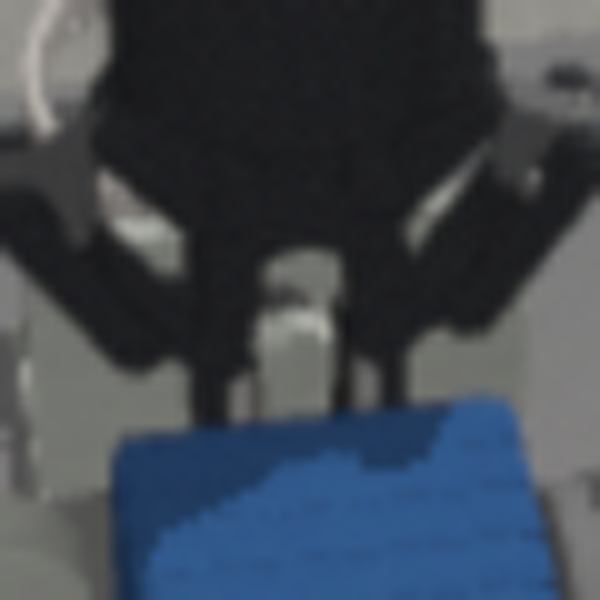

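The bolt head (crop (297,350)) fills the space between the pads (255 to 335). I'll ease the vertical load and firm up the grip.

>>> {"method": "apply_moves", "body": {"moves": [{"jaw": 1.5, "dp": [-0.05, -0.03, 0], "dr": [0, 0, 0]}, {"jaw": 1.5, "dp": [0, 0, 0], "dr": [0, 0, 0]}, {"jaw": 1.0, "dp": [0, 0, 0], "dr": [0, 0, 0]}, {"jaw": 1.0, "dp": [0, 0, 0], "dr": [0, 0, 0]}], "squeeze": 70}}

```text
time: 6.62
eef_pos: [0.6204, -0.0144, 0.0543]
orientation: [0.109, 0.698, -0.108, 0.699]
wrist_force: [1.4, 0.4, 5.2]
finger_gap: 0.0158
```

```bash
python3 g.py 12 0 54
```

```text
t 6.62 tcp pump [25.1  0.2 54.3] gap 15.8 F [1.4 0.4 5.2] pumpFx 1.2 0.8 tq [ 0.11 -0.17  0.04]
tool axes in pump [[0.001, -0.002, 1.0], [0.001, 1.0, 0.002], [-1.0, 0.001, 0.001]]
dr deg [ 0.11  0.08 -0.06] dp cm now [ 0.03 -0.02 -1.31] dp cm after turn [ 0.03 -0.02 -1.31] q [-0.14  0.61 -0.22  0.74  0.    0.17]
```

The gap falls linearly with squeeze (30 N gives 17.9 mm, 70 N gives 15.8 mm), which extrapolates to about 19.5 mm at zero load, so this is a grip across flats. Next I'll draw it home.

>>> {"method": "apply_moves", "body": {"moves": [{"jaw": 1.0, "dp": [0, 0, -0.15], "dr": [0, 0, 0]}, {"jaw": 1.0, "dp": [0, 0, -0.15], "dr": [0, 0, 0]}, {"jaw": 1.0, "dp": [0, 0, -0.15], "dr": [0, 0, 0]}, {"jaw": 1.0, "dp": [0, 0, -0.15], "dr": [0, 0, 0]}, {"jaw": 1.0, "dp": [0, 0, 0], "dr": [0, 0, 0]}]}}

```text
time: 7.03
eef_pos: [0.6143, -0.0124, 0.0543]
orientation: [0.109, 0.698, -0.108, 0.699]
wrist_force: [1.4, 1.1, 4.8]
finger_gap: 0.0167
```

>>> {"method": "apply_moves", "body": {"moves": [{"jaw": 1.0, "dp": [0, 0, -0.1], "dr": [0, 0, 0]}, {"jaw": 1.0, "dp": [0, 0, -0.1], "dr": [0, 0, 0]}, {"jaw": 1.0, "dp": [0, 0, 0], "dr": [0, 0, 0]}]}}

```text
time: 7.28
eef_pos: [0.6126, -0.0119, 0.0543]
orientation: [0.109, 0.698, -0.108, 0.699]
wrist_force: [2.8, 1.0, 5.5]
finger_gap: 0.0167
```

```bash
python3 g.py 12 0 54
```

```text
t 7.28 tcp pump [16.9  0.2 54.3] gap 16.7 F [2.8 1.  5.5] pumpFx 2.4 1.8 tq [ 0.2  -0.39  0.02]
tool axes in pump [[0.001, -0.002, 1.0], [0.001, 1.0, 0.002], [-1.0, 0.001, 0.001]]
dr deg [ 0.11  0.08 -0.06] dp cm now [ 0.03 -0.02 -0.49] dp cm after turn [ 0.03 -0.02 -0.49] q [-0.14  0.6  -0.24  0.73  0.    0.17]
```

>>> {"method": "apply_moves", "body": {"moves": [{"jaw": 1.0, "dp": [0, 0, -0.1], "dr": [0, 0, 0]}, {"jaw": 1.0, "dp": [0, 0, 0], "dr": [0, 0, 0]}]}}

```text
time: 7.45
eef_pos: [0.6116, -0.0116, 0.0543]
orientation: [0.109, 0.698, -0.108, 0.699]
wrist_force: [1.6, 1.2, 6.3]
finger_gap: 0.0164
```

>>> {"method": "apply_moves", "body": {"moves": [{"jaw": 1.0, "dp": [0, 0, -0.1], "dr": [0, 0, 0]}, {"jaw": 1.0, "dp": [0, 0, 0], "dr": [0, 0, 0]}]}}

```text
time: 7.62
eef_pos: [0.6107, -0.0113, 0.0543]
orientation: [0.109, 0.698, -0.108, 0.699]
wrist_force: [2.9, 0.9, 5.9]
finger_gap: 0.0167
```

>>> {"method": "apply_moves", "body": {"moves": [{"jaw": 1.0, "dp": [0, 0, -0.1], "dr": [0, 0, 0]}, {"jaw": 1.0, "dp": [0, 0, 0], "dr": [0, 0, 0]}]}}

```text
time: 7.78
eef_pos: [0.6098, -0.0109, 0.0543]
orientation: [0.109, 0.698, -0.108, 0.699]
wrist_force: [1.7, 0.7, 6.0]
finger_gap: 0.0161
```

```bash
python3 g.py 12 0 54
```

```text
t 7.78 tcp pump [14.   0.3 54.3] gap 16.1 F [1.7 0.7 6. ] pumpFx 1.4 1.2 tq [ 0.19 -0.33 -0.  ]
tool axes in pump [[0.001, -0.002, 1.0], [0.001, 1.0, 0.002], [-1.0, 0.001, 0.001]]
dr deg [ 0.11  0.08 -0.07] dp cm now [ 0.03 -0.03 -0.2 ] dp cm after turn [ 0.03 -0.03 -0.2 ] q [-0.14  0.6  -0.25  0.72  0.    0.17]
```

>>> {"method": "apply_moves", "body": {"moves": [{"jaw": 1.0, "dp": [0, 0, -0.07], "dr": [0, 0, 0]}, {"jaw": 1.0, "dp": [0, 0, 0], "dr": [0, 0, 0]}]}}

```text
time: 7.95
eef_pos: [0.6096, -0.0109, 0.0543]
orientation: [0.109, 0.698, -0.108, 0.7]
wrist_force: [4.2, 1.9, 4.0]
finger_gap: 0.0165
```

>>> {"method": "apply_moves", "body": {"moves": [{"jaw": 1.0, "dp": [0, 0, -0.07], "dr": [0, 0, 0]}, {"jaw": 1.0, "dp": [0, 0, 0], "dr": [0, 0, 0]}]}}

```text
time: 8.12
eef_pos: [0.6096, -0.0109, 0.0544]
orientation: [0.109, 0.697, -0.109, 0.7]
wrist_force: [5.7, 1.4, 3.3]
finger_gap: 0.0161
```

```bash
python3 g.py 12 0 54; python3 - <<'E'
from h import *
c=read_camera('scene')
cv2.imwrite('pics/c5.png',cv2.resize(c['img'][215:275,285:345,::-1],None,fx=10,fy=10,interpolation=cv2.INTER_CUBIC))
E
```

```text
t 8.12 tcp pump [13.8  0.2 54.4] gap 16.1 F [5.7 1.4 3.3] pumpFx 5.0 3.1 tq [ 0.2  -1.12 -0.05]
tool axes in pump [[0.003, -0.002, 1.0], [0.001, 1.0, 0.002], [-1.0, 0.001, 0.003]]
dr deg [ 0.1   0.2  -0.07] dp cm now [ 0.04 -0.02 -0.18] dp cm after turn [ 0.04 -0.02 -0.18] q [-0.14  0.59 -0.25  0.72  0.    0.17]
```

View pics/c5.png

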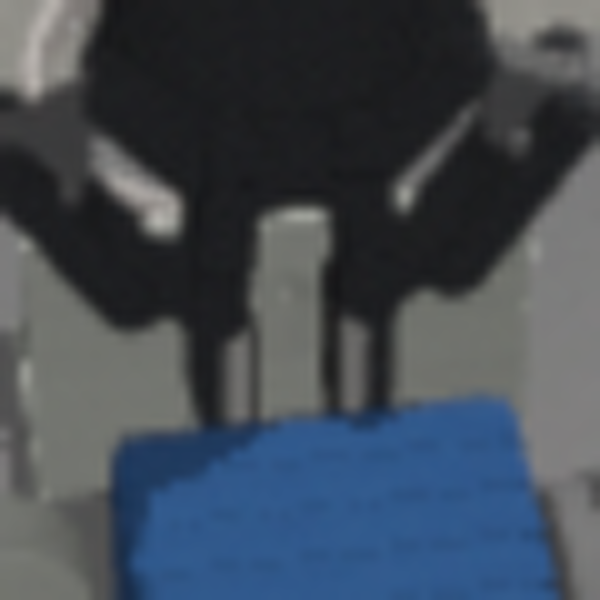

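The tool stopped after 11.3 mm of travel while Fx rose. That matches the 11 to 12 mm bolt travel I measured, and the pads should still be about 3 mm off the plate. In the crop the head sits between the pads with its dark shank gap (285,295 before) gone. I'll firm the grip and add some preload.

>>> {"method": "apply_moves", "body": {"moves": [{"jaw": 0.8, "dp": [0, 0, 0], "dr": [0, 0, 0]}, {"jaw": 0.8, "dp": [0, 0, -0.1], "dr": [0, 0, 0]}, {"jaw": 0.8, "dp": [0, 0, -0.1], "dr": [0, 0, 0]}, {"jaw": 0.8, "dp": [0, 0, 0], "dr": [0, 0, 0]}], "squeeze": 90}}

```text
time: 8.5
eef_pos: [0.6095, -0.0109, 0.0545]
orientation: [0.109, 0.696, -0.109, 0.701]
wrist_force: [9.5, -0.8, -1.7]
finger_gap: 0.0159
```

```bash
python3 g.py 12 0 54
```

```text
t 8.5 tcp pump [13.8  0.2 54.5] gap 15.9 F [ 9.5 -0.8 -1.7] pumpFx 9.3 2.1 tq [-0.1  -2.02 -0.03]
tool axes in pump [[0.007, -0.001, 1.0], [0.001, 1.0, 0.001], [-1.0, 0.001, 0.007]]
dr deg [ 0.08  0.4  -0.07] dp cm now [ 0.05 -0.02 -0.18] dp cm after turn [ 0.05 -0.02 -0.18] q [-0.14  0.59 -0.26  0.71  0.    0.17]
```

The stop is firm: the TCP hasn't moved and Fx is 9 N. To rule out the pads having hit the plate before the head seated, I'll unload, re-grip 2 mm further back and push again.

>>> {"method": "apply_moves", "body": {"moves": [{"jaw": 0.8, "dp": [0, 0, 0.15], "dr": [0, 0, 0]}, {"jaw": 0.8, "dp": [0, 0, 0.12], "dr": [0, 0, 0]}, {"jaw": 3, "dp": [0, 0, 0], "dr": [0, 0, 0]}, {"jaw": 3, "dp": [0, 0, 0], "dr": [0, 0, 0]}, {"jaw": 3, "dp": [0, 0, 0.1], "dr": [0, 0, 0]}, {"jaw": 3, "dp": [0, 0, 0.15], "dr": [0, 0, 0]}, {"jaw": 3, "dp": [0, 0, 0], "dr": [0, 0, 0]}]}}

```text
time: 9.08
eef_pos: [0.6091, -0.0117, 0.0527]
orientation: [0.109, 0.7, -0.109, 0.697]
wrist_force: [-0.3, 0.3, -0.4]
finger_gap: 0.03
```

```bash
python3 g.py 16 0 54; python3 - <<'E'
from h import *
from g import *
c=read_camera('scene')
P=lambda x,y,z:((proj(c,B+X*(x+3)/1000+Y*y/1000+np.array([0,0,z/1000]))-[285,215])*10).round()
print('home head top front/back',P(0,0,85),P(8,0,85),'12mm back',P(12,0,85),P(20,0,85))
cv2.imwrite('pics/c6.png',cv2.resize(c['img'][215:275,285:345,::-1],None,fx=10,fy=10,interpolation=cv2.INTER_CUBIC))
E
```

```text
t 9.08 tcp pump [13.5 -0.6 52.7] gap 30.0 F [-0.3  0.3 -0.4] pumpFx -0.4 0.1 tq [-0.02 -0.05  0.  ]
tool axes in pump [[-0.004, -0.002, 1.0], [-0.001, 1.0, 0.002], [-1.0, -0.001, -0.004]]
dr deg [ 0.1  -0.21  0.03] dp cm now [-0.13  0.06  0.25] dp cm after turn [-0.13  0.06  0.25] q [-0.14  0.6  -0.25  0.73  0.    0.17]
home head top front/back [278. 262.] [283. 289.] 12mm back [286. 303.] [291. 331.]
```

View pics/c6.png

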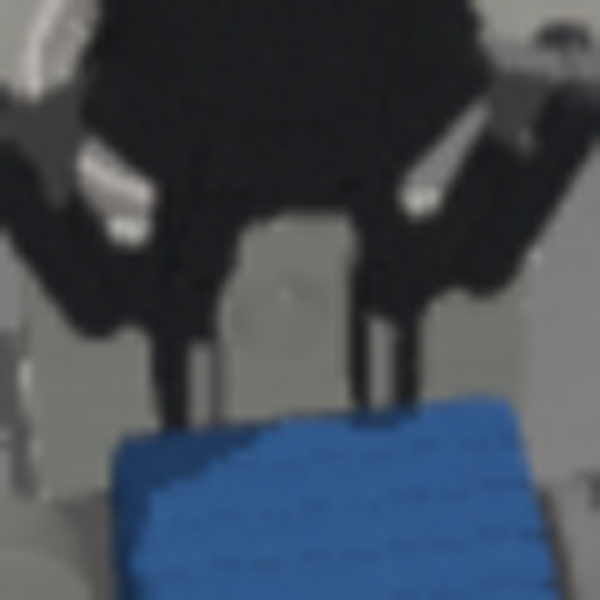

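The head's rear face now shows at crop (283,300), with its top edge near row 265 to 270. The projection gives 262 to 289 for home and 303 to 331 for 12 mm back. I'll re-grip 2 mm further back as the check.

>>> {"method": "apply_moves", "body": {"moves": [{"jaw": 3, "dp": [-0.14, 0.07, 0.23], "dr": [0, -0.2, 0]}, {"jaw": 3, "dp": [0, 0, 0], "dr": [0, 0, 0]}, {"jaw": 2, "dp": [0, 0, 0], "dr": [0, 0, 0]}, {"jaw": 1, "dp": [0, 0, 0], "dr": [0, 0, 0]}, {"jaw": 1, "dp": [0, 0, 0], "dr": [0, 0, 0]}, {"jaw": 1, "dp": [0, 0, 0], "dr": [0, 0, 0]}, {"jaw": 1, "dp": [0, 0, 0], "dr": [0, 0, 0]}], "squeeze": 70}}

```text
time: 9.72
eef_pos: [0.613, -0.0119, 0.0553]
orientation: [0.109, 0.698, -0.109, 0.7]
wrist_force: [-1.6, 0.0, 3.5]
finger_gap: 0.0146
```

>>> {"method": "apply_moves", "body": {"moves": [{"jaw": 1, "dp": [0, 0, -0.1], "dr": [0, 0, 0]}, {"jaw": 1, "dp": [0, 0, -0.1], "dr": [0, 0, 0]}, {"jaw": 1, "dp": [0, 0, -0.1], "dr": [0, 0, 0]}, {"jaw": 1, "dp": [0, 0, 0], "dr": [0, 0, 0]}]}}

```text
time: 10.05
eef_pos: [0.6129, -0.0119, 0.0556]
orientation: [0.108, 0.696, -0.109, 0.702]
wrist_force: [6.3, -3.4, -3.5]
finger_gap: 0.0143
```

```bash
python3 g.py 14 0 54
```

```text
t 10.05 tcp pump [17.3  0.3 55.6] gap 14.3 F [ 6.3 -3.4 -3.5] pumpFx 7.1 -1.3 tq [-0.55 -1.24  0.  ]
tool axes in pump [[0.009, -0.001, 1.0], [-0.0, 1.0, 0.001], [-1.0, -0.0, 0.009]]
dr deg [0.07 0.5  0.  ] dp cm now [ 0.15 -0.03 -0.33] dp cm after turn [ 0.16 -0.03 -0.33] q [-0.14  0.6  -0.25  0.72 -0.    0.17]
```

With the pads 3.5 mm further back, the stop came immediately at the same head position (TCP still at 17.3 mm, Fx 7 N). So the head itself is seated. This grip has only a little overlap, so I'll go back to the deeper position for the final hold.

>>> {"method": "apply_moves", "body": {"moves": [{"jaw": 1, "dp": [0, 0, 0.15], "dr": [0, 0, 0]}, {"jaw": 1, "dp": [0, 0, 0.15], "dr": [0, 0, 0]}, {"jaw": 3, "dp": [0, 0, 0], "dr": [0, 0, 0]}, {"jaw": 3, "dp": [0, 0, 0], "dr": [0, 0, 0]}, {"jaw": 3, "dp": [0, 0, 0], "dr": [0, 0, 0]}, {"jaw": 3, "dp": [0, 0, 0], "dr": [0, 0, 0]}]}}

```text
time: 10.55
eef_pos: [0.6128, -0.0117, 0.0549]
orientation: [0.109, 0.698, -0.109, 0.7]
wrist_force: [-0.5, -0.7, 0.2]
finger_gap: 0.03
```

```bash
python3 g.py 13.5 0.2 54
```

```text
t 10.55 tcp pump [17.1  0.5 54.9] gap 30.0 F [-0.5 -0.7  0.2] pumpFx -0.2 -0.8 tq [0.02 0.03 0.01]
tool axes in pump [[0.003, -0.002, 1.0], [0.0, 1.0, 0.002], [-1.0, 0.0, 0.003]]
dr deg [ 0.11  0.15 -0.01] dp cm now [ 0.09 -0.03 -0.36] dp cm after turn [ 0.09 -0.03 -0.36] q [-0.14  0.6  -0.24  0.73 -0.    0.17]
```

>>> {"method": "apply_moves", "body": {"moves": [{"jaw": 3, "dp": [0.09, -0.03, -0.2], "dr": [0, 0.15, 0]}, {"jaw": 3, "dp": [0, 0, -0.16], "dr": [0, 0, 0]}, {"jaw": 3, "dp": [0, 0, 0], "dr": [0, 0, 0]}, {"jaw": 2, "dp": [0, 0, 0], "dr": [0, 0, 0]}, {"jaw": 1, "dp": [0, 0, 0], "dr": [0, 0, 0]}, {"jaw": 0.8, "dp": [0, 0, 0], "dr": [0, 0, 0]}, {"jaw": 0.8, "dp": [0, 0, 0], "dr": [0, 0, 0]}, {"jaw": 0.8, "dp": [0, 0, 0], "dr": [0, 0, 0]}], "squeeze": 80}}

```text
time: 11.22
eef_pos: [0.6096, -0.011, 0.0545]
orientation: [0.109, 0.698, -0.109, 0.699]
wrist_force: [-0.9, 1.1, 3.9]
finger_gap: 0.0162
```

>>> {"method": "apply_moves", "body": {"moves": [{"jaw": 0.8, "dp": [0, 0, -0.1], "dr": [0, 0, 0]}, {"jaw": 0.8, "dp": [0, 0, -0.1], "dr": [0, 0, 0]}, {"jaw": 0.8, "dp": [0, 0, -0.1], "dr": [0, 0, 0]}, {"jaw": 0.8, "dp": [0, 0, 0], "dr": [0, 0, 0]}, {"jaw": 0.8, "dp": [0, 0, 0], "dr": [0, 0, 0]}, {"jaw": 0.8, "dp": [0, 0, 0], "dr": [0, 0, 0]}, {"jaw": 0.8, "dp": [0, 0, 0], "dr": [0, 0, 0]}]}}

```text
time: 11.8
eef_pos: [0.6095, -0.0109, 0.0547]
orientation: [0.109, 0.697, -0.109, 0.701]
wrist_force: [5.7, -0.7, -2.9]
finger_gap: 0.0161
```

```bash
python3 g.py 13.5 0.2 54
```

```text
t 11.8 tcp pump [13.7  0.2 54.7] gap 16.1 F [ 5.7 -0.7 -2.9] pumpFx 5.6 1.1 tq [-0.13 -1.28  0.01]
tool axes in pump [[0.006, -0.001, 1.0], [0.001, 1.0, 0.001], [-1.0, 0.001, 0.006]]
dr deg [ 0.08  0.34 -0.03] dp cm now [ 0.07 -0.   -0.02] dp cm after turn [ 0.07 -0.   -0.02] q [-0.14  0.59 -0.26  0.72 -0.    0.17]
```

```bash
python3 - <<'E'
from h import *
a=cv2.imread('pics/scene0.png').astype(int);b=read_camera('scene')['img'][:,:,::-1].astype(int)
for n,(x0,x1,y0,y1) in dict(rack=(165,222,230,325),spanner=(245,268,248,325),bottle=(402,445,195,265)).items():
    print(n,(abs(a-b)[y0:y1,x0:x1].max(2)>40).sum())
s=read_state();print(s['time'],s['wrist_force'],s['finger_gap'],s['eef_pos'])
close_job()
E
```

```text
rack 0
spanner 36
bottle 0
11.85 [ 6.45334424 -0.17091338 -3.29833014] 0.0166422164003276 [ 0.60950588 -0.01086655  0.0546648 ]
the job is handed in; nothing more can be done
```

I gripped the bolt's hex head across two flats, drew the bolt home against the back of the bracket, and handed the job in at about 12 s with the head still in the grip.

**Seating:** the tool stopped hard after 11.3 mm, which matches the bolt travel I measured in the images (about 11–12 mm). To make sure the head had seated, and not just the pads touching the plate, I let go briefly and re-gripped 3.5 mm further back. A push from there was stopped at once. I then went back to the deeper position and gripped again.

**Final hold:** the squeeze is 80 N, with about 6 N pushing the head against the bracket. The finger opening reads 16–17 mm. That is below 19 mm because the fingers flex; it varied with squeeze and with how much of the head the pads covered. The deeper grip covers an estimated 5 mm of the 8 mm head.

**Bystanders:** the pictures of the tube rack and bottle regions are unchanged from the start. The spanner region differed in 36 pixels. I think that is the arm's shadow, because the gripper never went near the spanner, but I did not look at it again.

**Not checked:** I did not test by twisting that the bolt cannot turn, and I did not measure its final angle.

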